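# Set a brass plate overhanging the polishing stand

## Task

Get the flat brass plate ready for having its end dressed: with the fingertips, push it along the top of the low rubber-topped stand until its short end sticks out 30 mm past the stand's edge on the side where the empty catch tray stands. Leave it lying flat on the stand with that end square to the edge and the plate's full width supported; never pick it up or let it tip, and do not disturb the rings, the compound bar or the other things around it.

Things in the scene. Friction and masses are not known exactly. Their poses are not given: they have to be found in the camera images.
- stand: fixed low stand, a wooden block with a flat black rubber top, 220 mm along its x, 240 mm along its y, 60 mm high. Origin: centre of its underside, on the table; its top is 60 mm above. The edge to overhang is at its y = +120 mm or y = -120 mm, whichever side the tray is on
- plate: loose flat brass plate with four small dark screw marks, 90 mm along its x, 110 mm along its y, 5 mm thick, about 0.4 kg, lying on the stand with its y turned at most 0.3 rad from the stand's y. Origin: centre of its underside. It slides with ordinary friction (a push of a few newtons) and tips off the edge if more than half of it (55 mm) overhangs
- plate_left_end (a point): middle of the plate's short end at its y = +55 mm, half-way up its thickness; the end that must overhang if the tray stands on the stand's +y side
- plate_right_end (a point): middle of the plate's short end at its y = -55 mm, half-way up its thickness; the end that must overhang if the tray stands on the stand's -y side
- tray: fixed empty shallow aluminium catch tray, 180 mm along its x, 110 mm along its y, 25 mm high, beside the stand on its +y or -y side with a gap of about 15 mm. Origin: centre of its underside
- wheel: fixed spare grey buffing wheel lying flat with small rings on it, 110 mm across, 31 mm high at its hub, beside the stand on the side opposite the tray. Origin: centre of its underside
- ring_a: loose steel ring, 26 mm across, 7 mm high, lying flat on top of the stand near its far (+x) edge; a bystander. Origin: centre of its underside
- ring_b: loose steel ring, 26 mm across, 7 mm high, lying flat on top of the stand near its far (+x) edge; a bystander. Origin: centre of its underside
- bar: loose red-brown bar of polishing compound, 20 x 60 x 18 mm high, on top of the stand along its near (-x) edge; a bystander. Origin: centre of its underside
- bottle: amber bottle, 52 mm across, 150 mm high, standing to the right of the stand, well clear of it; a bystander. Origin: centre of its underside
- jar: grey jar, 64 mm across, 75 mm high, to the left of the stand, well clear of it; a bystander. Origin: centre of its underside
- brush: hand brush lying at the back of the table; a bystander. Origin: its underside
- collar: steel collar, 44 mm across, 12 mm high, lying on the table near the robot's right side; a bystander. Origin: centre of its underside

How it is judged:
At the end, for the whole second after the job is handed in: The plate lies flat and at rest on the stand, its short end on the tray's side 23 to 37 mm past the stand's edge, square to it within 0.12 rad, the plate's centre within 60 mm of the stand's middle line across that edge (so its full width is supported) (((y of tray in the frame of stand above 0 m and y of plate_left_end in the frame of stand between 0.143 and 0.157 m) or (y of tray in the frame of stand below 0 m and y of plate_right_end in the frame of stand between -0.157 and -0.143 m)) and angle between the y axis of plate and the y axis of stand, either way round below 0.12 rad and x of plate in the frame of stand between -0.06 and 0.06 m and z of plate in the frame of stand between 0.057 and 0.064 m and angle between plate's own z axis and vertical below 0.05 rad and linear speed of plate below 0.01 m/s and angular speed of plate below 0.1 rad/s); the robot touches nothing.
It fails at once if the plate is lifted off the stand, tips or falls (z of plate in the frame of stand above 0.068 m or z of plate in the frame of stand below 0.045 m or angle between plate's own z axis and vertical above 0.15 rad).
It fails at once if a bystander (ring, compound bar, bottle, jar, brush, collar) is moved by more than 15 mm (distance of any of ring_a, ring_b, bar, bottle, jar, brush, collar from where it was at the start of the episode above 0.015 m).
It also fails if it takes over 40 s, if anything falls off the work surface, if the arm or the gripper's body presses on something with over 40 N, if the wrist force passes 120 N, or if a joint passes its speed limit or range.

## Robot

A 6-joint arm with a two-finger parallel gripper is mounted at the origin on the work surface. World frame = base frame: x ahead of the robot, y to its left, z up, the work surface at z = 0. Lengths are in m, angles in rad, forces in N, time in s.
With the tool pointing down it reaches from about 0.35 to 0.975 m from the base axis. Payload 4.9 kg.
Tool frame: the origin (TCP) lies at the very end of the fingers, on their centre line; the grasp point (between the pads) lies 19 mm behind it; x points along the fingers, y is the direction in which the jaws open and shut, and the axes are right-handed (so a half turn about x gives the same grasp; the last joint's range is limited). The gripper opens to 85 mm and grips with 20 to 120 N. Pads are 22 mm wide; open, the fingers measure 114 mm over their backs; the gripper's body (76 mm by 85 mm) begins 54 mm behind the grasp point. The pads swing forward as they close: fully open they stand 13 mm farther back than shut.
Start: joints at [1.07, 0.053, 1.613, -0, 1.476, -0.119], TCP at [0.233, 0.58, 0.231] pointing down, gripper open.
Joint ranges: [-3.01, 3.01], [-1.01, 2.22], [0.06, 2.58], [-1.02, 4.17], [0.09, 2.62], [-3.14, 3.14]. Speed limits (rad/s): [2.57, 2.57, 3.14, 3.14, 3.14, 3.14].

## Interface

Orientations are given as a rotation vector (axis times angle).
In Python, from station import ctrl gives the robot as it stands. The module is installed in compiled form; this text tells all that it offers.
- The arm moves only by the shell command python3 -m handwheel 'ROWS' [FORCE]. ROWS is JSON, one flat list of numbers, 7 for each row, row after row: the opening, from 0 (shut) to 1 (fully open), then the shift along the tool's x, y, z in m, then the turn, a rotation vector about the tool's x, y, z in degrees. A call has 1 to 12 rows; each row is the pose to reach, as a shift and turn from the pose commanded when the call began, along the tool's axes at that moment; what a row does not reach only later rows make up. A row lasts 1/12 s, in which the tool goes at most 41.7 mm and 7.16 degrees, less where a joint would pass 70% of its speed; a pose out of reach is approached as far as the arm can. A call with a gripper value outside its range is refused whole. The fingers move at their own pace and stop on an object; FORCE is the grip in N (left out, the last holds). Time passes only in rows, so rows that repeat a pose let the fingers close. It gives the time, the measured TCP pose, the force and the opening at its end, in the units of the state.
- ctrl.get_obs(): the state, without advancing time (a new reading comes with each control period).
- ctrl.get_image(name): name is "scene" or "top" or "wrist"; returns (picture, depth): 384x512x3 uint8, blue, green, red; 384x512 float32, m along the optical axis (not along the pixel's ray), 0 where there is no reading.
- ctrl.camera_params(name): a dict with "fov_y" (degrees; the focal length in pixels is half the picture's height over the tangent of half this angle, whatever the lens; pixels are square), "cx", "cy" (the principal point, pixels), "R" (3x3) and "t" (3): a world point X has camera coordinates R X + t; the wrist camera has in their place "hand_eye" (4x4, takes a point from camera to tool coordinates, whose origin is the TCP and whose axes are the tool frame's). Camera axes: x right, y down, z forward; pixel columns grow to the right and rows downward; lengths in m; the calibration is good to about 2 mm. A picture is of the moment at which its call begins: read the wrist's pose just before it. camera_params takes no time and is no camera call.
- ctrl.finish_job(): hands the job in, once; it reports no verdict.
The state is a dict: "t": time; "q": joint angles; "dq": joint speeds; "effort": joint torques, N m; "tool_pos": TCP position; "tool_rot": TCP orientation; "contact_force": force on the tool from outside, world axes, zero at the start; "wrist_torque": the same for the moment, N m; "opening": finger opening in m.
Only numpy, scipy, OpenCV 4.12 (cv2) and the standard library are available. Lean on these libraries where they do the work, as an engineer would, in place of code of your own. Each camera call takes 0.05 s, during which the arm holds its last target.

## Working session

There is one attempt and no reset: what is moved stays moved. The work goes in short steps, Python scripts to look and compute and a shell command to move; the robot and the scene stay as the last step left them, time stands still between calls to the robot, and variables do not carry over. Pictures are saved under pics/ and viewed, and the job is handed in when it is done.

```bash
mkdir -p pics; python3 - <<'E'
from station import ctrl
import cv2,numpy as np
o=ctrl.get_obs();print({k:np.round(v,3) for k,v in o.items()})
for n in("scene","top"):
    p,d=ctrl.get_image(n);cv2.imwrite(f"pics/{n}0.png",p);np.savez(f"pics/{n}0.npz",p=p,d=d)
    print(n,ctrl.camera_params(n))
print(ctrl.camera_params("wrist"))
E
```

```text
{'t': np.float64(0.0), 'q': array([ 1.07 ,  0.053,  1.614, -0.   ,  1.476, -0.119]), 'dq': array([-0.001, -0.   ,  0.001,  0.   , -0.001,  0.001]), 'effort': array([ 0.0000e+00, -3.9370e+01, -3.7017e+01, -0.0000e+00,  7.0000e-03,
       -0.0000e+00]), 'tool_pos': array([0.233, 0.579, 0.23 ]), 'tool_rot': array([ 0.298,  1.551, -0.301]), 'contact_force': array([-0.212,  0.4  ,  0.958]), 'wrist_torque': array([ 0.015, -0.055,  0.004]), 'opening': np.float64(0.085)}
scene {'fov_y': 51.11051122055283, 'cx': 256.5722691131455, 'cy': 191.63012095154974, 'R': array([[ 0.76305815,  0.64602061, -0.01999081],
       [ 0.3596238 , -0.45006914, -0.81737903],
       [-0.53704095,  0.61651856, -0.57575332]]), 't': array([-0.42636241, -0.13932764,  1.42603415])}
top {'fov_y': 56.56389486783878, 'cx': 254.43751277585307, 'cy': 193.10589315056794, 'R': array([[ 0.00628885, -0.99983788,  0.01687227],
       [-0.99943922, -0.00683949, -0.0327791 ],
       [ 0.03288918, -0.01665666, -0.9993202 ]]), 't': array([-0.01925885,  0.52703558,  1.0667775 ])}
{'fov_y': 65.75077561775552, 'cx': 258.38252655468534, 'cy': 186.87945534661603, 'hand_eye': array([[ 6.52669369e-04, -2.72939625e-01,  9.62030943e-01,
        -1.43046081e-01],
       [ 9.99999493e-01,  9.15885531e-04, -4.18580699e-04,
        -2.17210323e-03],
       [-7.66862962e-04,  9.62030728e-01,  2.72940084e-01,
        -6.89832051e-02],
       [ 0.00000000e+00,  0.00000000e+00,  0.00000000e+00,
         1.00000000e+00]])}
```

View pics/scene0.png

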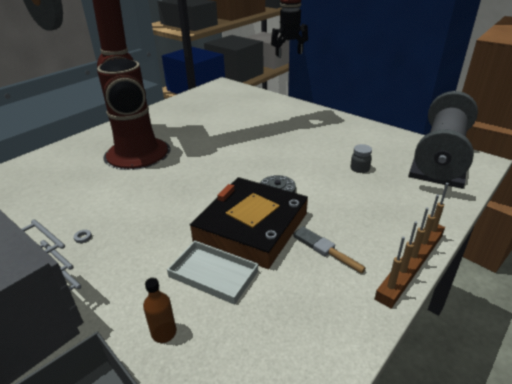

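View pics/top0.png

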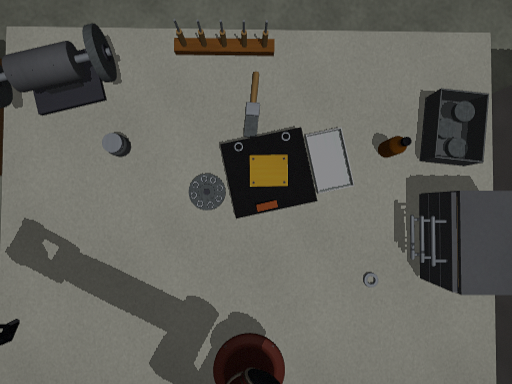

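```bash
python3 -c "
import cv2
p=cv2.imread('pics/top0.png');cv2.imwrite('pics/top0c.png',cv2.resize(p[100:290,150:400],None,fx=3.1,fy=3.1,interpolation=cv2.INTER_CUBIC))"
```

```text
(no output)
```

View pics/top0c.png

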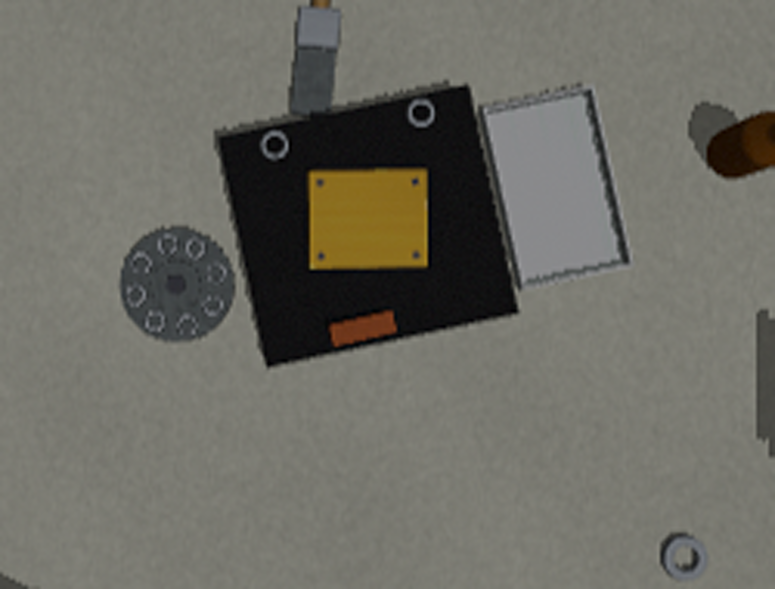

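The tray is on the image-right side, so world −y. The stand's top corners are at about (220,143), (301,128), (317,201) and (236,218) px. The plate is roughly axis-aligned at about (249..288, 155..187), so it needs about 11° of turn. Next I'll measure.

```bash
cat > h.py <<'E'
import numpy as np,cv2
from station import ctrl
def K(n):
    c=ctrl.camera_params(n);f=192/np.tan(np.radians(c['fov_y'])/2);return c,f
def onplane(n,uv,z):
    c,f=K(n);uv=np.atleast_2d(uv).astype(float);R=c['R'];t=c['t']
    r=np.c_[(uv[:,0]-c['cx'])/f,(uv[:,1]-c['cy'])/f,np.ones(len(uv))]@R
    C=-R.T@t; s=(z-C[2])/r[:,2]; return C+s[:,None]*r
def cloud(n,d):
    c,f=K(n);v,u=np.indices(d.shape)
    P=np.stack([(u-c['cx'])/f*d,(v-c['cy'])/f*d,d],-1)
    return (P-c['t'])@c['R']
def platemask(p):
    h=cv2.cvtColor(p,cv2.COLOR_BGR2HSV);m=((h[...,0]>17)&(h[...,0]<32)&(h[...,1]>150)&(h[...,2]>90)).astype(np.uint8)
    n,l,s,_=cv2.connectedComponentsWithStats(m);k=1+np.argmax(s[1:,4]);return (l==k).astype(np.uint8)
E
python3 - <<'E'
from h import *
np.set_printoptions(precision=4,suppress=True)
for n in("scene","top"):
    z=np.load(f"pics/{n}0.npz");p,d=z['p'],z['d'];X=cloud(n,d)
    m=platemask(p)
    print(n,m.sum(),"plate z",np.median(X[m>0],0))
    cs,_=cv2.findContours(m,0,2);r=cv2.minAreaRect(max(cs,key=len));
    # stand black top: by height
    s=((abs(X[...,2]-.06)<.012)&(X[...,0]>.3)&(X[...,0]<.8)&(abs(X[...,1])<.25)).astype(np.uint8)
    print("stand z",np.median(X[s>0][:,2]))
    for mm,h in((m,.065),(s,.06)):
        cs,_=cv2.findContours(cv2.morphologyEx(mm,2,np.ones((3,3))),0,2);c=max(cs,key=cv2.contourArea)[:,0]
        W=onplane(n,c,h)[:,:2];r=cv2.minAreaRect((W*1000).astype(np.float32));print(r);print(cv2.boxPoints(r))
E
```

```text
scene 910 plate z [ 0.5932 -0.0564  0.0654]
stand z 0.060715098717587124
((590.9970703125, -53.07473373413086), (91.7336196899414, 111.69774627685547), 0.8428463339805603)
[[ 544.3137    2.0934]
 [ 545.9568 -109.5923]
 [ 637.6804 -108.2429]
 [ 636.0374    3.4428]]
((588.7442626953125, -57.142181396484375), (226.1248779296875, 252.36961364746094), 12.42676830291748)
[[ 451.1767   41.7563]
 [ 505.4846 -204.7008]
 [ 726.3118 -156.0406]
 [ 672.0039   90.4164]]
top 1173 plate z [ 0.5917 -0.0535  0.0636]
stand z 0.05916807635033315
((590.46533203125, -54.860740661621094), (89.10627746582031, 106.26042938232422), 0.4113297760486603)
[[ 545.5319   -2.0517]
 [ 546.2947 -108.3094]
 [ 635.3987 -107.6697]
 [ 634.6359   -1.412 ]]
((584.84814453125, -54.64839172363281), (219.65475463867188, 239.6009521484375), 12.491253852844238)
[[ 451.7087   38.5617]
 [ 503.5322 -195.3677]
 [ 717.9875 -147.8584]
 [ 666.1641   86.0709]]
```

```bash
cat >> h.py <<'E'
from scipy.spatial.transform import Rotation as Ro
C=np.array([.5865,-.056]);A=np.radians(12.45)
X=np.array([np.cos(A),np.sin(A)]);Y=np.array([-X[1],X[0]])
def toS(p): q=np.asarray(p)[...,:2]-C; return np.stack([q@X,q@Y],-1)
def toW(a,b): return C+a*X+b*Y
def plan(a,b,z,sgn=None):
    o=ctrl.get_obs();R=Ro.from_rotvec(o['tool_rot']).as_matrix()
    best=None
    for s in (1,-1):
        ty=s*np.r_[X,0];tx=np.array([0,0,-1.]);T=np.c_[tx,ty,np.cross(tx,ty)]
        r=Ro.from_matrix(R.T@T).as_rotvec(degrees=True)
        if best is None or np.linalg.norm(r)<np.linalg.norm(best):best=r
    d=R.T@(np.r_[toW(a,b),z]-o['tool_pos'])
    print("pos",o['tool_pos'].round(4),"stand",toS(o['tool_pos']).round(4),"F",o['contact_force'].round(2),"open",round(float(o['opening']),4),"t",o['t'])
    print("R",R.round(3).tolist());print("shift",d.round(4),"turn",best.round(2))
E
python3 -c "
from h import *
plan(.008,.090,.12)"
```

```text
pos [0.2326 0.5795 0.2302] stand [-0.2086  0.6969] F [ 0.33 -0.56  0.11] open 0.0851 t 0.1
R [[-0.001, 0.373, 0.928], [-0.002, 0.928, -0.373], [-1.0, -0.002, -0.0]]
shift [ 0.1108 -0.3789  0.5211] turn [5.568e+01 4.000e-02 1.000e-01]
```

```bash
python3 -m handwheel '[0.65,0,-0.022,0.030,4,0,0, 0.65,0.005,-0.044,0.061,8,0,0, 0.65,0.01,-0.066,0.091,12,0,0, 0.65,0.015,-0.088,0.121,16,0,0, 0.65,0.02,-0.110,0.151,20,0,0, 0.65,0.025,-0.132,0.182,24,0,0, 0.65,0.03,-0.154,0.212,28,0,0, 0.65,0.035,-0.176,0.242,32,0,0, 0.65,0.04,-0.198,0.272,36,0,0, 0.65,0.045,-0.220,0.303,40,0,0, 0.65,0.05,-0.242,0.333,44,0,0, 0.65,0.055,-0.264,0.363,48,0,0]'; python3 -c "
from h import *
plan(.008,.090,.12)"
```

```text
t: 1.1
tool_pos: [0.4717, 0.1979, 0.1757]
tool_rot: [0.949, 1.354, -0.95]
contact_force: [0.4, -0.2, 0.9]
opening: 0.0559
pos [0.4717 0.1979 0.1757] stand [-0.0574  0.2727] F [ 0.45 -0.24  0.88] open 0.0559 t 1.1
R [[-0.0, 0.94, 0.341], [-0.0, 0.341, -0.94], [-1.0, -0.0, -0.0]]
shift [0.0557 0.0411 0.1897] turn [ 7.47 -0.    0.02]
```

```bash
python3 -m handwheel '[0.65,0,0.008,0.038,2,0,0, 0.65,0.01,0.016,0.076,4,0,0, 0.65,0.02,0.025,0.114,6,0,0, 0.65,0.03,0.033,0.152,7.5,0,0, 0.65,0.045,0.041,0.175,7.5,0,0, 0.65,0.056,0.041,0.190,7.5,0,0, 0.65,0.056,0.041,0.190,7.5,0,0, 0.65,0.056,0.041,0.190,7.5,0,0]'; python3 - <<'E'
from h import *
plan(.008,.090,.066)
p,d=ctrl.get_image("wrist");cv2.imwrite("pics/w1.png",p)
p,d=ctrl.get_image("scene");cv2.imwrite("pics/s1.png",cv2.resize(p[140:280,150:340],None,fx=4,fy=4))
E
```

```text
t: 1.77
tool_pos: [0.574, 0.0354, 0.1188]
tool_rot: [1.045, 1.308, -1.048]
contact_force: [-0.3, 0.9, 0.5]
opening: 0.0556
pos [0.574  0.0354 0.1188] stand [0.0075 0.092 ] F [-0.35  0.93  0.47] open 0.0556 t 1.7667
R [[-0.003, 0.976, 0.218], [0.001, 0.218, -0.976], [-1.0, -0.003, -0.002]]
shift [0.0528 0.0006 0.0021] turn [ 0.12 -0.09  0.18]
```

View pics/w1.png

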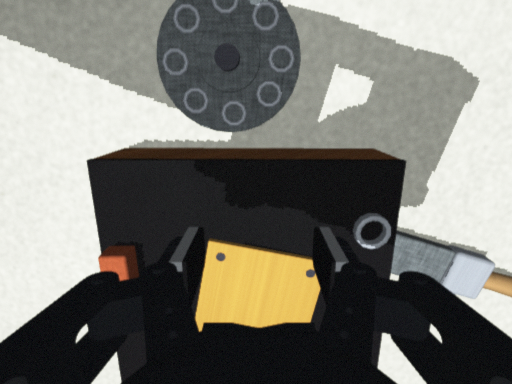

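View pics/s1.png

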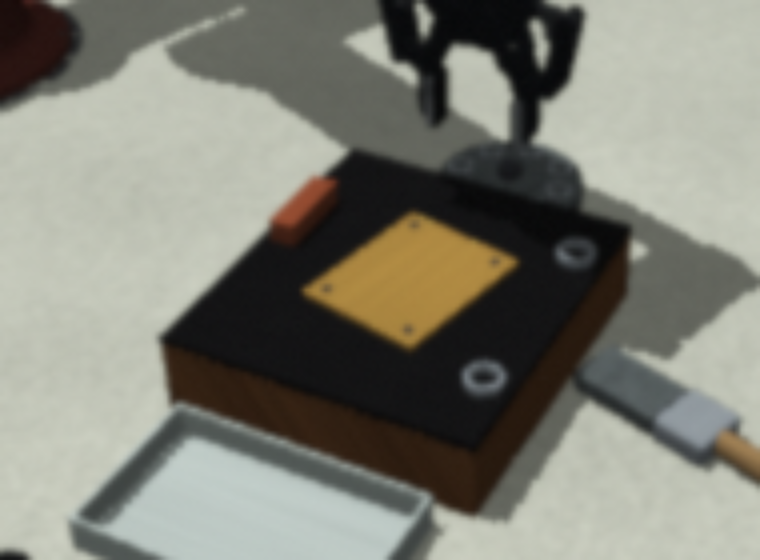

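The wrist picture shows the stand square to the tool. The plate's back edge runs from (208,240) to (325,262), with the two fingers at about (185,250) and (330,250) px behind it. I'll descend in small steps, guarded by force.

```bash
python3 -m handwheel '[0.65,0.02,0,0.0,0,0,0, 0.65,0.04,0,0,0,0,0, 0.65,0.053,0,0,0,0,0, 0.65,0.053,0,0,0,0,0]'; python3 -m handwheel '[0.65,0.0015,0,0,0,0,0, 0.65,0.0015,0,0,0,0,0]';python3 -m handwheel '[0.65,0.0015,0,0,0,0,0, 0.65,0.0015,0,0,0,0,0]'; python3 - <<'E'
from h import *
plan(.008,.090,.066)
p,d=ctrl.get_image("wrist");cv2.imwrite("pics/w2.png",p)
E
```

```text
t: 2.2
tool_pos: [0.5726, 0.0368, 0.0645]
tool_rot: [1.042, 1.311, -1.047]
contact_force: [-1.2, -0.8, 0.2]
opening: 0.0552
t: 2.37
tool_pos: [0.5757, 0.0359, 0.0668]
tool_rot: [1.045, 1.305, -1.044]
contact_force: [-1.1, 0.8, 0.4]
opening: 0.0559
t: 2.53
tool_pos: [0.576, 0.0355, 0.0654]
tool_rot: [1.046, 1.304, -1.044]
contact_force: [0.3, -0.2, 0.1]
opening: 0.0554
pos [0.576  0.0355 0.0654] stand [0.0095 0.0916] F [ 0.28 -0.22  0.15] open 0.0554 t 2.5333
R [[0.002, 0.976, 0.219], [-0.0, 0.219, -0.976], [-1.0, 0.002, 0.001]]
shift [-0.0006 -0.0015  0.0016] turn [ 0.18  0.03 -0.11]
```

View pics/w2.png

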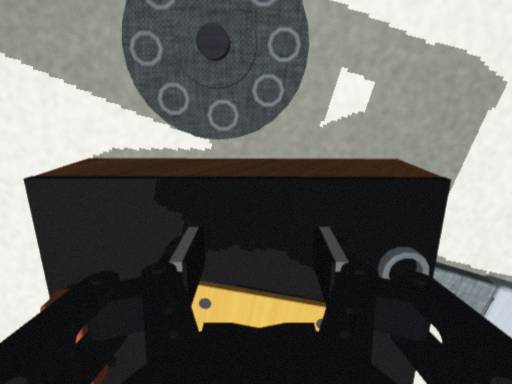

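```bash
for i in 1; do python3 -m handwheel '[0.65,0.0015,0,0,0,0,0, 0.65,0.0015,0,0,0,0,0]'; python3 -m handwheel '[0.65,0.0015,0,0,0,0,0, 0.65,0.0015,0,0,0,0,0]'; done
```

```text
t: 2.75
tool_pos: [0.5753, 0.0354, 0.063]
tool_rot: [1.046, 1.305, -1.045]
contact_force: [-0.0, 0.4, -0.8]
opening: 0.0554
t: 2.92
tool_pos: [0.5751, 0.0354, 0.061]
tool_rot: [1.045, 1.306, -1.046]
contact_force: [-0.1, 0.0, -0.1]
opening: 0.0555
```

```bash
python3 -m handwheel '[0.65,0.001,0,0,0,0,0, 0.65,0.001,0,0,0,0,0]'; python3 - <<'E'
from h import *
p,d=ctrl.get_image("scene");cv2.imwrite("pics/s2.png",cv2.resize(p[160:250,210:330],None,fx=6,fy=6,interpolation=2))
E
```

```text
t: 3.08
tool_pos: [0.5751, 0.0354, 0.06]
tool_rot: [1.045, 1.306, -1.046]
contact_force: [0.5, -0.2, -0.3]
opening: 0.0559
```

View pics/s2.png

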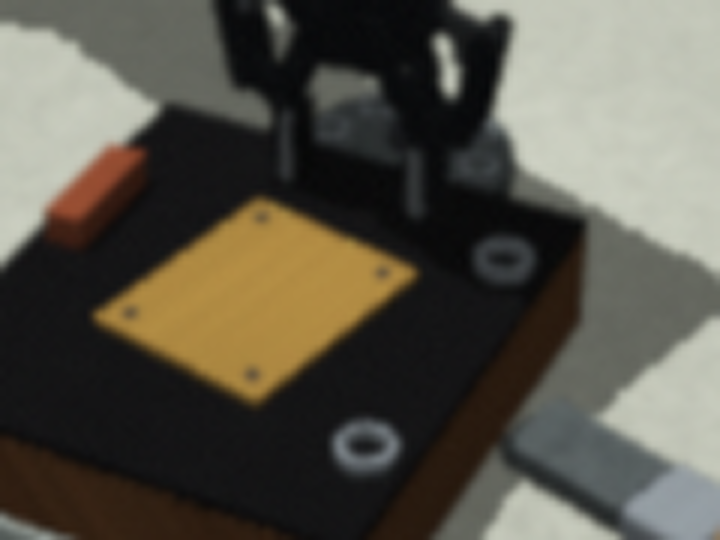

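The fingertips, at about (285,180) and (415,215) in the crop, stand behind the plate with no contact yet. I'll keep stepping down.

```bash
python3 -m handwheel '[0.65,0.001,0,0,0,0,0, 0.65,0.001,0,0,0,0,0]'; python3 -m handwheel '[0.65,0.001,0,0,0,0,0, 0.65,0.001,0,0,0,0,0]';python3 -m handwheel '[0.65,0.001,0,0,0,0,0, 0.65,0.001,0,0,0,0,0]'
```

```text
t: 3.3
tool_pos: [0.5751, 0.0355, 0.0591]
tool_rot: [1.045, 1.306, -1.045]
contact_force: [-0.5, 0.3, 0.0]
opening: 0.0557
t: 3.47
tool_pos: [0.5751, 0.0355, 0.0581]
tool_rot: [1.045, 1.306, -1.045]
contact_force: [-0.1, -0.9, -0.3]
opening: 0.0554
t: 3.63
tool_pos: [0.5751, 0.0355, 0.0571]
tool_rot: [1.045, 1.306, -1.045]
contact_force: [-0.2, -0.1, -0.1]
opening: 0.0556
```

```bash
for i in 1 ; do python3 -m handwheel '[0.65,0.001,0,0,0,0,0, 0.65,0.001,0,0,0,0,0]'|tail -n 2; python3 -m handwheel '[0.65,0.001,0,0,0,0,0, 0.65,0.001,0,0,0,0,0]'|tail -n 2;python3 -m handwheel '[0.65,0.001,0,0,0,0,0, 0.65,0.001,0,0,0,0,0]'; done;  python3 - <<'E'
from h import *
p,d=ctrl.get_image("scene");cv2.imwrite("pics/s3.png",cv2.resize(p[160:250,210:330],None,fx=6,fy=6,interpolation=2))
E
```

```text
contact_force: [0.1, -0.4, 0.7]
opening: 0.0557
contact_force: [-1.4, 0.7, 4.1]
opening: 0.0554
t: 4.13
tool_pos: [0.5754, 0.0354, 0.0559]
tool_rot: [1.045, 1.306, -1.046]
contact_force: [-5.5, 1.0, 10.8]
opening: 0.0559
```

View pics/s3.png

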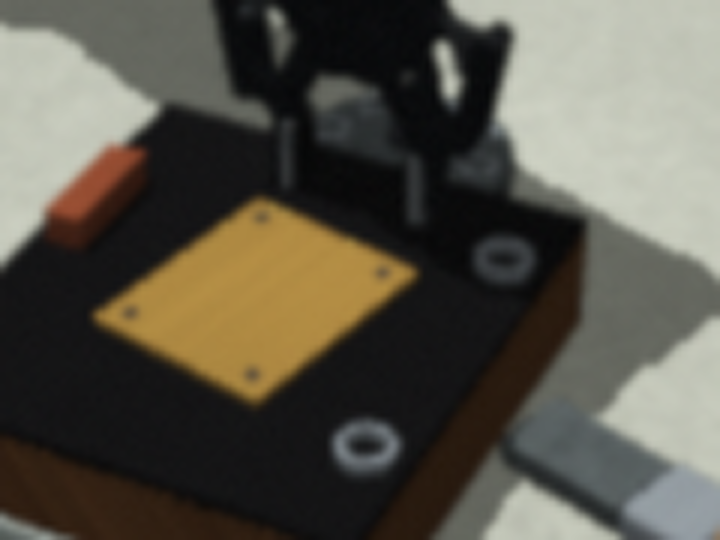

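Contact came at a TCP height of about 0.0555. I'll rise 2.5 mm, then push partway and look.

```bash
python3 -m handwheel '[0.65,-0.0025,0,0,0,0,0, 0.65,-0.0025,0,0,0,0,0]'|grep -E 'pos|force'; python3 -m handwheel '[0.65,0,0,0.006,0,0,0, 0.65,0,0,0.012,0,0,0, 0.65,0,0,0.016,0,0,0, 0.65,0,0,0.02,0,0,0, 0.65,0,0,0.024,0,0,0, 0.65,0,0,0.028,0,0,0, 0.65,0,0,0.032,0,0,0, 0.65,0,0,0.036,0,0,0, 0.65,0,0,0.040,0,0,0, 0.65,0,0,0.044,0,0,0, 0.65,0,0,0.048,0,0,0, 0.65,0,0,0.048,0,0,0]'; cat > look.py <<'E'
from h import *
import sys
k=sys.argv[1]
np.set_printoptions(precision=4,suppress=True)
plan(.008,-.029,.0566)
for n in("top","scene"):
    p,d=ctrl.get_image(n);cv2.imwrite(f"pics/{n}{k}.png",cv2.resize(p[140:280,180:360] if n=="scene" else p[110:230,190:370],None,fx=4,fy=4,interpolation=2))
    c=max(cv2.findContours(platemask(p),0,2)[0],key=cv2.contourArea)[:,0]
    W=toS(onplane(n,c,.065))*1000
    r=cv2.minAreaRect(W.astype(np.float32));print(n,r);print(cv2.boxPoints(r).round(1).tolist())
E
python3 look.py 4
```

```text
tool_pos: [0.5757, 0.0354, 0.0573]
contact_force: [-0.7, -0.6, 0.6]
t: 5.35
tool_pos: [0.5861, -0.0125, 0.0569]
tool_rot: [1.045, 1.304, -1.046]
contact_force: [-0.8, -0.9, 0.2]
opening: 0.0553
pos [ 0.5861 -0.0125  0.0569] stand [0.009  0.0426] F [-0.79 -0.94  0.18] open 0.0553 t 5.35
R [[0.001, 0.976, 0.218], [-0.001, 0.218, -0.976], [-1.0, 0.001, 0.001]]
shift [ 0.0004 -0.0012  0.0716] turn [ 0.15  0.07 -0.03]
top ((14.481597900390625, -58.65013885498047), (44.47584915161133, 90.3284683227539), 88.27964782714844)
[[-31.299999237060547, -79.5], [59.0, -82.19999694824219], [60.29999923706055, -37.79999923706055], [-30.0, -35.099998474121094]]
scene ((15.469032287597656, -24.788646697998047), (113.76276397705078, 91.50947570800781), 88.09405517578125)
[[-32.20000076293945, -80.0999984741211], [59.29999923706055, -83.19999694824219], [63.099998474121094, 30.5], [-28.399999618530273, 33.599998474121094]]
```

View pics/scene4.png

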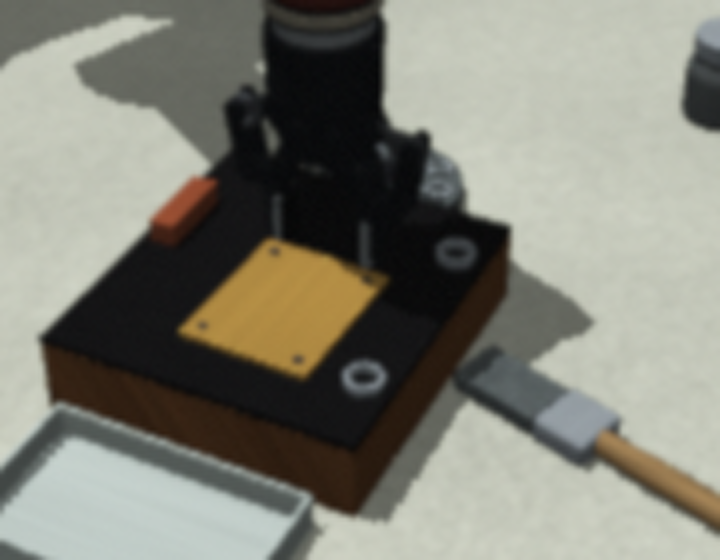

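The plate has squared up to within about 2°. Its end is at about y = −81 mm in the stand frame, and its x range of −32 to 60 mm clears the ring. I'll push on by 58 mm.

```bash
python3 -m handwheel '[0.65,0,0,0.004,0,0,0, 0.65,0,0,0.009,0,0,0, 0.65,0,0,0.014,0,0,0, 0.65,0,0,0.02,0,0,0, 0.65,0,0,0.026,0,0,0, 0.65,0,0,0.032,0,0,0, 0.65,0,0,0.038,0,0,0, 0.65,0,0,0.044,0,0,0, 0.65,0,0,0.049,0,0,0, 0.65,0,0,0.054,0,0,0, 0.65,0,0,0.058,0,0,0, 0.65,0,0,0.058,0,0,0]'; python3 look.py 5; python3 - <<'E'
from h import *
p,d=ctrl.get_image("wrist");cv2.imwrite("pics/w5.png",p)
E
```

```text
t: 6.45
tool_pos: [0.5988, -0.0692, 0.0569]
tool_rot: [1.045, 1.304, -1.046]
contact_force: [-0.7, 1.2, 0.4]
opening: 0.0556
pos [ 0.5988 -0.0692  0.0569] stand [ 0.0091 -0.0155] F [-0.69  1.16  0.42] open 0.0556 t 6.45
R [[0.001, 0.976, 0.218], [-0.001, 0.218, -0.976], [-1.0, 0.0, 0.001]]
shift [ 0.0004 -0.0012  0.0135] turn [ 0.15  0.08 -0.02]
top ((-16.810523986816406, -130.90647888183594), (16.692550659179688, 37.44396209716797), 51.12508010864258)
[[-36.599998474121094, -125.69999694824219], [-7.5, -149.1999969482422], [3.0, -136.1999969482422], [-26.100000381469727, -112.69999694824219]]
scene ((16.755081176757812, -81.8506088256836), (113.67049407958984, 91.92993927001953), 89.72869110107422)
[[-29.5, -138.5], [62.5, -138.89999389648438], [63.0, -25.200000762939453], [-28.899999618530273, -24.799999237060547]]
```

View pics/scene5.png

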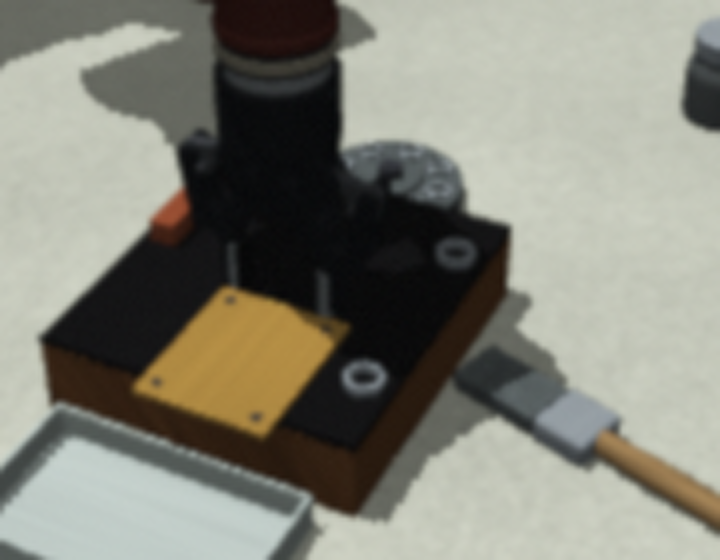

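View pics/top5.png

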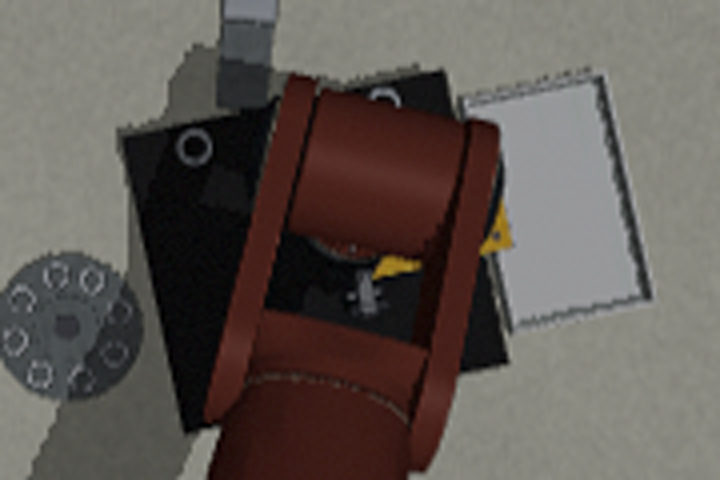

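The end now projects about 17–18 mm and is square. I'll push 12 mm more, then retreat and check with the top camera.

```bash
python3 -m handwheel '[0.65,0,0,0.003,0,0,0, 0.65,0,0,0.006,0,0,0, 0.65,0,0,0.009,0,0,0, 0.65,0,0,0.012,0,0,0, 0.65,0,0,0.012,0,0,0]'; python3 look.py 6|grep -E 'scene|pos'; python3 -m handwheel '[0.65,0,0,-0.01,0,0,0, 0.65,0,0,-0.02,0,0,0, 0.65,-0.02,0,-0.03,0,0,0, 0.65,-0.05,0,-0.04,0,0,0, 0.65,-0.09,0,-0.07,0,0,0, 0.65,-0.12,0,-0.11,0,0,0, 0.65,-0.12,0,-0.15,0,0,0, 0.65,-0.12,0,-0.19,0,0,0, 0.65,-0.12,0,-0.23,0,0,0, 0.65,-0.12,0,-0.27,0,0,0, 0.65,-0.12,0,-0.31,0,0,0, 0.65,-0.12,0,-0.31,0,0,0]'; python3 look.py 7; 
```

```text
t: 7.02
tool_pos: [0.601, -0.0804, 0.0565]
tool_rot: [1.045, 1.305, -1.046]
contact_force: [-0.6, 1.2, 0.0]
opening: 0.0552
pos [ 0.601  -0.0804  0.0565] stand [ 0.0089 -0.0269] F [-0.58  1.21  0.03] open 0.0552 t 7.0167
scene ((16.78082847595215, -93.17473602294922), (91.56779479980469, 113.36505126953125), 0.15383413434028625)
t: 8.12
tool_pos: [0.5309, 0.2288, 0.1772]
tool_rot: [1.042, 1.309, -1.039]
contact_force: [0.0, 0.4, -0.7]
opening: 0.0553
pos [0.5309 0.2288 0.1772] stand [0.0071 0.2901] F [ 0.01  0.41 -0.65] open 0.0553 t 8.1167
R [[0.0, 0.974, 0.225], [0.002, 0.225, -0.974], [-1.0, 0.001, -0.002]]
shift [ 0.1198 -0.0022  0.3194] turn [ 0.55 -0.13 -0.04]
top ((16.885465621948242, -93.77395629882812), (90.92018127441406, 108.43380737304688), 0.2872895300388336)
[[-28.799999237060547, -39.79999923706055], [-28.299999237060547, -148.1999969482422], [62.599998474121094, -147.8000030517578], [62.099998474121094, -39.29999923706055]]
scene ((16.63471031188965, -93.48872375488281), (91.68858337402344, 112.35322570800781), 0.09933650493621826)
[[-29.299999237060547, -37.400001525878906], [-29.100000381469727, -149.6999969482422], [62.599998474121094, -149.60000610351562], [62.400001525878906, -37.20000076293945]]
```

View pics/scene7.png

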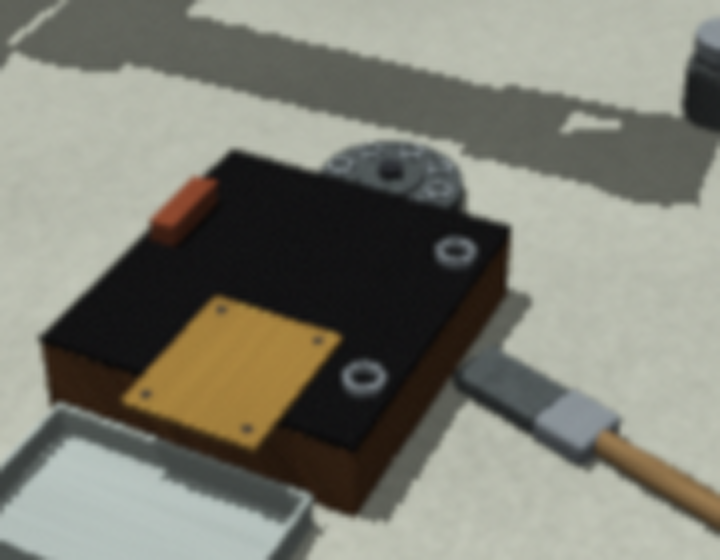

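View pics/top7.png

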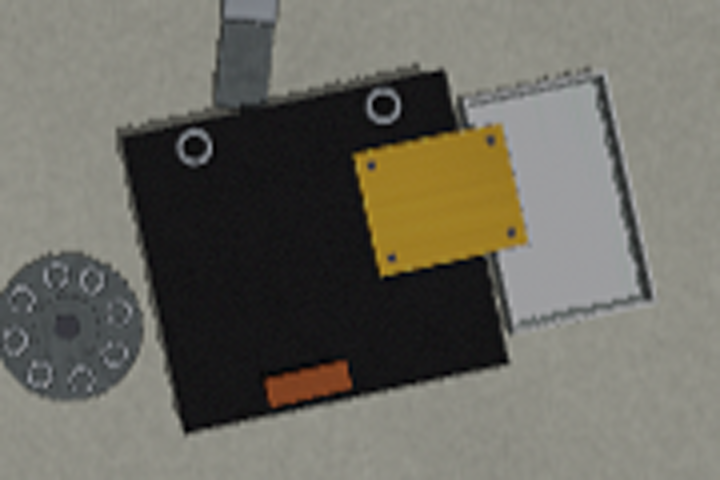

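The end measures −148.5 mm (top) and about −149 mm (scene). A direct reading in the top crop gives about 32 mm of overhang: stand edge (445,70)–(508,362), plate end (503,125)–(526,243). The plate is square, and the rings and bar look unmoved. Handing in.

```bash
python3 -c "
from h import *
o=ctrl.get_obs();print(o['dq'].round(3),o['contact_force'].round(2));print(ctrl.finish_job())"
```

```text
[-0.059  0.     0.001 -0.013  0.    -0.011] [ 0.23 -1.4   0.54]
the job is handed in; nothing more can be done
None
```

I pushed the plate toward the tray (world −y side) with the two fingertips spread about 55 mm apart. That squared it to the stand edge, and its short end now sticks out about 30 mm. I then backed the arm clear and handed the job in at about 8 s of the 40 s limit; no verdict was reported.

- **Overhang:** the last checks put it at 28–30 mm from the two cameras in the stand frame. A direct reading of the stand and plate edges in the top picture gave about 32 mm. All are within the 23–37 mm limits, and the spread matches the roughly 2 mm calibration.
- **Position on the stand:** the plate is within about 0.3° of square to the edge. Its centre is about 17 mm from the stand's middle line, against a limit of 60 mm.
- **Flatness:** it looked flat in both pictures, but I did not measure its tilt or height at the end.
- **Bystanders:** the rings, bar, jar and the visible part of the brush look unmoved in the pictures. I did not measure them. I did not check the bottle and collar again, but the arm never went near them.
- **Forces:** the highest reading was about 12 N, when the fingertips briefly touched the rubber while I was finding its height.

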